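# Clear the vial rack and stand the vial in it

### The job

A carton has been left lying on top of the vial rack. Before touching the vial, lift the carton off and lay it flat, same face up, in about the middle of the steel tray; then take the vial out of the leaning stand and stand it upright in the rack's wide well, letting go only once it is down on the bottom of the well. Leave the kidney dish and the roll of tape where they are.

Things in the scene. Friction and masses are not known exactly. Their poses are not given: they have to be found in the camera images.
- carton: white folding carton of sutures, 53 (its x) x 88 (y) x 30 (z) mm, 50 g, lying flat on top of the vial rack and roughly lengthwise along it, covering the wide well and some or all of the narrow one. Origin at the centre of its underside, z up. Grasp across the 53 mm width (along its x).
- rack: fixed white vial rack with a grey foot: block 60 (x) x 110 (y) x 34 (z) mm with two blind round wells in its top. The wide well (29 mm bore) is centred at y = -24 mm, the narrow one (16 mm bore, too small for the vial) at y = +31 mm. Origin at the centre of its underside, z up.
- wide_well (a point): centre of the mouth of the rack's wide well, level with the rack's top, 34 mm above the worktop. Well bore 29 mm, 24 mm deep (flat floor 10 mm above the worktop). Axes as the rack's.
- stand: fixed grey leaning stand for one vial: base 90 (x) x 64 (y) x 6 mm, on it a socket block 50 x 54 x 30 mm that leans 29 deg (0.50 rad) towards the stand's -x side, with a blind bore 27.5 mm wide and 23 mm deep square to the block's sloping face. Highest edge of the block about 58 mm above the worktop. Origin at the centre of the base's underside, z up.
- vial: injection vial with flip-off cap, 25 mm diameter, 53 mm tall (body up to 46 mm, then neck and a 22 mm wide cap), 24 g, leaning in the stand's bore with its upper 30 mm standing out along the bore. Origin at the centre of its foot, z along its axis towards the cap (29 deg from vertical at the start).
- tray: fixed shallow steel tray, open on top, 124 (x) x 150 (y) x 18 (z) mm outside, walls and floor 3 mm. Origin at the centre of its underside, z up.
- tray_in (a point): centre of the tray's inner floor, 3 mm above the worktop. Axes as the tray's.
- dish: bystander: pale kidney dish, 97 (x) x 197 (y) x 35 mm, on the worktop. Origin at the centre of its underside.
- tape: bystander: roll of surgical tape lying flat, 76 mm across, 25 mm high. Origin at the centre of its underside.
Mind the look-alikes: they are no part of the job. What is shaped like the carton but green is not meant.

How it is judged:
By the outcome, as a careful person would: the job done as asked, in the order asked, and still so for the second after the job is handed in, with the robot touching nothing.
It also fails if it takes over 51 s, if anything falls off the work surface, if the arm or the gripper's body presses on something with over 40 N, if the wrist force passes 120 N, or if a joint passes its speed limit or range.

### The arm

A 6-joint arm with a two-finger parallel gripper is mounted at the origin on a cart in front of the work surface, level with it; the furniture and walls round the work are solid. World frame = base frame: x ahead of the robot, y to its left, z up, the work surface at z = 0. Lengths are in m, angles in rad, forces in N, time in s.
With the tool pointing down it reaches from about 0.3 to 1 m from the base axis. Payload 5.1 kg.
Tool frame: the origin (TCP) lies at the very end of the fingers, on their centre line; the grasp point (between the pads) lies 19 mm behind it; z points along the fingers, y is the line along which they close (so a half turn about z gives the same grasp; the last joint's range is limited). The gripper opens to 95 mm and grips with 3 to 60 N. Pads are 20 mm wide; open, the fingers measure 119 mm over their backs; the gripper's body (75 mm by 180 mm) begins 59 mm behind the grasp point.
Start: joints at [-0.083, 0.124, 1.65, -0, 1.367, -0.083], TCP at [0.65, -0, 0.215] pointing down, gripper open.
Joint ranges: [-2.61, 2.61], [-1.02, 2.33], [0.03, 2.71], [-1.35, 4.49], [0.32, 2.68], [-2.91, 2.91]. Speed limits (rad/s): [2.57, 2.57, 3.14, 3.14, 3.14, 3.14].

### API

Orientations are given as a unit quaternion [x, y, z, w].
In Python, from rig import * gives the robot as it stands.
- The arm moves only by the tool play_rows, never from a script. Its argument "commands" is a list of rows, each an object of numbers: "gripper": the closure, from -1 (fully open) to 1 (shut); "tx", "ty", "tz": the shift along the tool's x, y, z in m; "wx", "wy", "wz": the turn, a rotation vector about the tool's x, y, z in rad. A call has 1 to 20 rows; each row is the pose to reach, as a shift and turn from the pose commanded when the call began, along the tool's axes at that moment; what a row does not reach only later rows make up. A row lasts 1/8 s, in which the tool goes at most 62.5 mm and 10.7 degrees, less where a joint would pass 70% of its speed; a pose out of reach is approached as far as the arm can. A call with a gripper value outside its range is refused whole. The fingers move at their own pace and stop on an object; "squeeze" is the grip in N (left out, the last holds). Time passes only in rows, so rows that repeat a pose let the fingers close. It gives the time, the measured TCP pose, the force, the opening and the grip force at its end, in the units of the state.
- get_obs(): the state, without advancing time (a new reading comes with each control period).
- capture(name): name is "scene" or "side" or "wrist"; returns (picture, depth): 400x640x3 uint8, red, green, blue; 400x640 float32, m along the optical axis (not along the pixel's ray), 0 where there is no reading.
- calibration(name): a dict with "fovy" (degrees; the focal length in pixels is half the picture's height over the tangent of half this angle, whatever the lens; pixels are square), "cx", "cy" (the principal point, pixels), "pose" (4x4, takes a point from camera to world coordinates); the wrist camera has in their place "mount" (4x4, takes a point from camera to tool coordinates, whose origin is the TCP and whose axes are the flange's). Camera axes: x right, y up, looking along -z (the intrinsics and any distortion apply to the point x, -y, -z); pixel columns grow to the right and rows downward; lengths in m; the calibration is good to about 2 mm. A picture is of the moment at which its call begins: read the wrist's pose just before it. calibration takes no time and is no camera call.
- sign_off(): hands the job in; it is judged then, once.
The state is a dict: "time_s": time; "qpos": joint angles; "qvel": joint speeds; "joint_efforts": joint torques, N m; "eef_pos": TCP position; "tool_rot": TCP orientation; "ft_force": force on the tool from outside, world axes, zero at the start; "ft_torque": the same for the moment, N m; "width": finger opening in m; "grasp_force": force on a finger pad.
Only numpy, scipy, OpenCV 4.12 (cv2) and the standard library are available. Lean on these libraries where they do the work, as an engineer would, in place of code of your own. Each camera call takes 0.05 s, during which the arm holds its last target. There are 200 camera calls.

## Working session

There is one attempt and no reset: what is moved stays moved. The work goes in short steps, Python scripts to look and compute and a tool call to move; the robot and the scene stay as the last step left them, time stands still between calls to the robot, and variables do not carry over. Pictures are saved under pics/ and viewed, at most 12 in all, crops included, and the job is handed in when it is done.

Besides the shell and the picture viewer there is one more tool, called after ">>>" by a JSON object that holds its "api" and its "payload". play_rows: Moves the arm, as the interface text tells. Its arguments: {"type":"object","properties":{"commands":{"type":"array"},"squeeze":{"type":"number"}},"required":["commands"]}

```bash
ls; mkdir -p pics
cat > h.py <<'E'
from rig import *
import numpy as np, cv2
from scipy.spatial.transform import Rotation as R
def cam(n):
    o=get_obs(); p,d=capture(n); c=calibration(n)
    if 'pose' in c: T=np.array(c['pose'])
    else:
        B=np.eye(4);B[:3,:3]=R.from_quat(o['tool_rot']).as_matrix();B[:3,3]=o['eef_pos'];T=B@np.array(c['mount'])
    f=200/np.tan(np.radians(c['fovy'])/2)
    v,u=np.mgrid[:400,:640]
    X=np.stack([(u-c['cx'])/f*d,-(v-c['cy'])/f*d,-d],-1)@T[:3,:3].T+T[:3,3]
    X[d<=0]=np.nan
    return p,d,X
E
python3 - <<'E'
from h import *
for n in("scene","side","wrist"):
    p,d,X=cam(n); np.savez(f'{n}0.npz',p=p,X=X)
    cv2.imwrite(f'pics/{n}0.png',p[:,:,::-1]); c=calibration(n);print(n,{k:v if not hasattr(v,'shape') else v.round(3) for k,v in c.items()},(d>0).mean())
print(get_obs())
E
```

```text
pics
scene {'fovy': 45.28988603518415, 'cx': 324.87285258054436, 'cy': 198.17997214811558, 'pose': array([[ 0.706,  0.321, -0.632, -0.154],
       [-0.708,  0.317, -0.63 , -0.84 ],
       [-0.002,  0.892,  0.451,  0.603],
       [ 0.   ,  0.   ,  0.   ,  1.   ]])} 0.99604296875
side {'fovy': 53.11688604659446, 'cx': 321.3229340744826, 'cy': 206.1632912684351, 'pose': array([[-0.963,  0.137, -0.233,  0.425],
       [-0.27 , -0.524,  0.808,  0.664],
       [-0.012,  0.841,  0.541,  0.556],
       [ 0.   ,  0.   ,  0.   ,  1.   ]])} 0.9912421875
wrist {'fovy': 65.68960494814854, 'cx': 321.5790304694207, 'cy': 199.84851100807583, 'mount': array([[ 0.   ,  0.966,  0.257,  0.072],
       [ 1.   , -0.   , -0.   , -0.001],
       [-0.   ,  0.257, -0.966, -0.17 ],
       [ 0.   ,  0.   ,  0.   ,  1.   ]])} 0.9958046875
{'time_s': 0.15, 'qpos': array([-8.26031971e-02,  1.24373379e-01,  1.65134949e+00, -3.25976396e-05,
        1.36749028e+00, -8.26128498e-02]), 'qvel': array([-8.07407381e-05, -2.10954805e-03, -2.85788266e-03,  1.53052927e-03,
       -2.20766558e-04, -1.27090800e-03]), 'joint_efforts': array([ 4.52342692e-04, -4.18191254e+01, -3.60470796e+01,  7.75244599e-02,
        4.69156180e-02, -8.73639601e-05]), 'eef_pos': array([6.49506026e-01, 3.91450743e-07, 2.13664113e-01]), 'tool_rot': array([ 7.07100800e-01,  7.07112298e-01, -5.35882250e-04, -6.07937740e-04]), 'ft_force': array([-0.07661747, -0.31451554, -0.0782601 ]), 'ft_torque': array([ 0.03615677,  0.03007045, -0.03875482]), 'grasp_force': 0.0, 'width': 0.09498307634485544}
```

View pics/scene0.png

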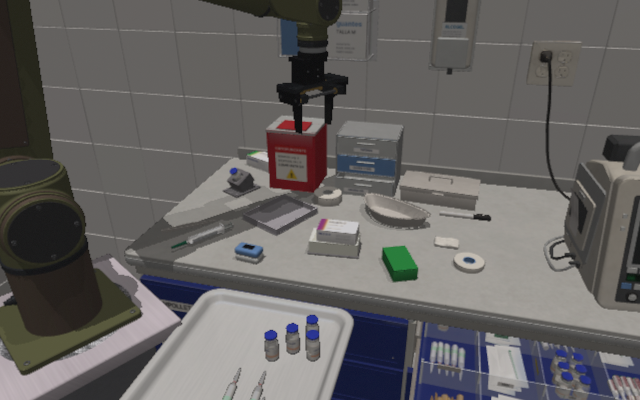

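View pics/side0.png

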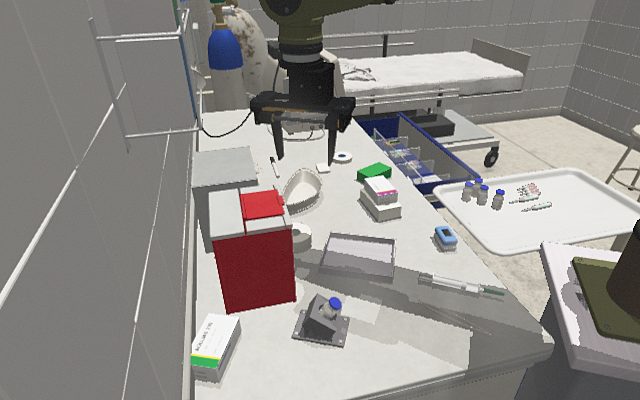

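Scene: the carton on the rack is at (338,230). The look-alikes are the green box (400,262) and the white/green box (262,160; side 215,345). The vial with its blue cap in the leaning stand is at (238,178), side (335,303); the vials at (292,338) are on the lower cart and not meant. The tray is at (281,212). I choose the pink-and-white carton on the rack and the leaning vial.

Run:
```python
import numpy as np,cv2
S=np.load('scene0.npz');D=np.load('side0.npz')
for nm,pts in(('scene',[(338,227),(345,247),(281,212),(238,173),(298,127),(328,190),(396,212),(400,255),(262,158)]),('side',[(380,185),(358,255),(335,303),(322,318),(265,200),(298,235),(300,190),(375,172)])):
    X={'scene':S,'side':D}[nm]['X']
    for u,v in pts: print(nm,u,v,X[v,u].round(3))
# heightmap top-down from both
for nm,F in(('scene',S),('side',D)):
    X=F['X'];p=F['p']
    def rect(m,t):
        q=X[m][:,:2].astype(np.float32)
        if len(q)<5: print(nm,t,len(q));return
        r=cv2.minAreaRect(q);print(nm,t,len(q),np.round(r[0],4),np.round(r[1],4),round(r[2],1),'z',np.nanmedian(X[m][:,2]).round(4))
    z=X[...,2];c=X[281 if 0 else 227,338] if nm=='scene' else X[185,380]
    near=np.hypot(X[...,0]-c[0],X[...,1]-c[1])<.09
    rect(near&(abs(z-.064)<.005),'cartontop'); rect(near&(abs(z-.034)<.004),'racktop')
    c=X[212,281] if nm=='scene' else X[255,358]
    near=np.hypot(X[...,0]-c[0],X[...,1]-c[1])<.12
    rect(near&(abs(z-.018)<.003),'trayrim');rect(near&(abs(z-.003)<.002),'trayfloor')
    hsv=cv2.cvtColor(p,cv2.COLOR_RGB2HSV)
    c=X[173,238] if nm=='scene' else X[303,335]
    m=(hsv[...,0]>105)&(hsv[...,0]<130)&(hsv[...,1]>150)&(np.linalg.norm(X-c,axis=-1)<.06)
    print('cap',m.sum(),np.nanmedian(X[m],0).round(4), np.nanmin(X[m],0).round(4),np.nanmax(X[m],0).round(4))
# overhead colour view at 1mm
im=np.zeros((600,800,3),np.uint8);H=np.full((600,800),-1.)
for F in(S,D):
    X=F['X'].reshape(-1,3);P=F['p'].reshape(-1,3)
    ok=np.isfinite(X).all(1)&(X[:,2]<.2)&(X[:,2]>-.01);X=X[ok];P=P[ok]
    o=np.argsort(X[:,2]);X=X[o];P=P[o]
    r=np.round((1.0-X[:,0])*750).astype(int);c=np.round((.45-X[:,1])*750).astype(int)
    g=(r>=0)&(r<599)&(c>=0)&(c<799)
    for dr in(0,1):
      for dc in(0,1):
        im[r[g]+dr,c[g]+dc]=P[g][:,::-1]
cv2.imwrite('pics/top.png',im)
```

```text
scene 338 227 [ 0.52  -0.208  0.064]
scene 345 247 [ 0.512 -0.238  0.028]
scene 281 212 [0.545 0.02  0.005]
scene 238 173 [0.548 0.207 0.057]
scene 298 127 [ 0.592 -0.003  0.231]
scene 328 190 [ 0.693 -0.007  0.027]
scene 396 212 [ 0.764 -0.189  0.   ]
scene 400 255 [ 0.571 -0.344  0.029]
scene 262 158 [0.699 0.29  0.036]
side 380 185 [ 0.523 -0.203  0.062]
side 358 255 [0.536 0.002 0.   ]
side 335 303 [0.534 0.213 0.068]
side 322 318 [0.552 0.229 0.046]
side 265 200 [0.688 0.113 0.183]
side 298 235 [ 0.673 -0.006  0.022]
side 300 190 [ 0.744 -0.232 -0.002]
side 375 172 [ 0.555 -0.332  0.028]
scene cartontop 544 [ 0.5222 -0.2042] [0.0592 0.0893] 33.2 z 0.0636
scene racktop 248 [ 0.5192 -0.1978] [0.0659 0.1115] 32.8 z 0.0338
scene trayrim 246 [0.5533 0.0122] [0.1953 0.1307] 3.9 z 0.0171
scene trayfloor 1169 [0.5447 0.0233] [0.2313 0.2278] 15.8 z 0.0027
cap 26 [0.5341 0.2081 0.0694] [0.5272 0.1974 0.0628] [0.5426 0.2159 0.0745]
side cartontop 397 [ 0.5221 -0.2026] [0.0531 0.0901] 31.7 z 0.0612
side racktop 234 [ 0.5204 -0.1941] [0.0595 0.1105] 36.4 z 0.0321
side trayrim 235 [0.556 0.014] [0.1951 0.1254] 4.3 z 0.0161
side trayfloor 1214 [0.5553 0.0319] [0.1945 0.1626] 5.0 z 0.0017
cap 102 [0.5351 0.2124 0.0684] [0.5259 0.2016 0.0628] [0.5446 0.2217 0.0743]
```

View pics/top.png

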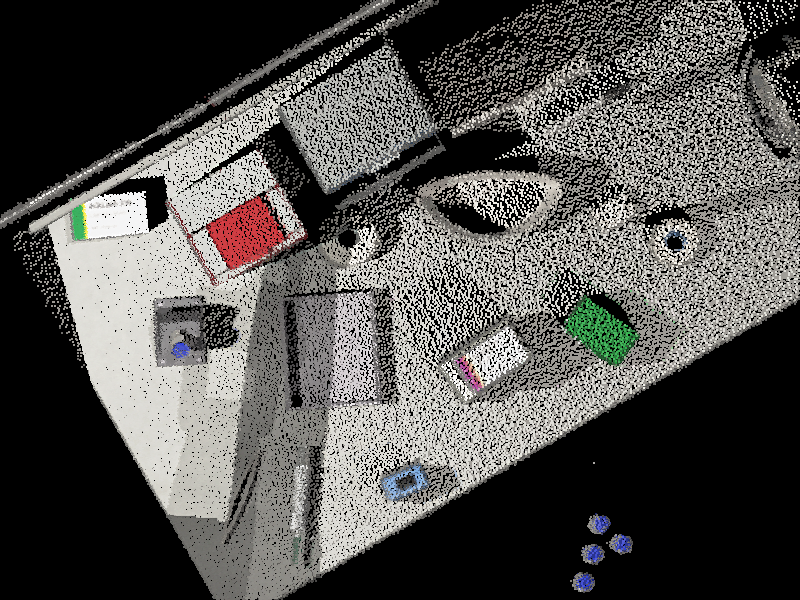

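The top-down map is consistent with the given sizes: carton about 53x89 mm with its top at 64 mm, and rack top at 34 mm. The vial leans towards the robot. Next I look through the wrist camera and fit the tray and stand.

```bash
cat > fit.py <<'E'
import numpy as np
from scipy.optimize import minimize
def rimfit(q,w,h,x0,soft=.004):
    # fit rectangle outline (w x h) to rim pts
    def f(s):
        c,n=np.cos(s[2]),np.sin(s[2]);d=q-s[:2];a=np.abs(np.c_[d@[c,n],d@[-n,c]])-[w/2,h/2]
        sd=np.hypot(*np.maximum(a,0).T)+np.minimum(a.max(1),0)
        return np.mean(np.minimum(np.abs(sd),soft*2)**2)*1e6
    return min((minimize(f,[x0[0],x0[1],t],method='Nelder-Mead',options=dict(xatol=1e-5,fatol=1e-6,initial_simplex=[[x0[0]+.004,x0[1],t],[x0[0]-.004,x0[1]+.004,t],[x0[0],x0[1]-.004,t+.1],[x0[0]+.002,x0[1],t-.1]])) for t in np.arange(-1.5,1.6,.3)),key=lambda r:r.fun)
E
python3 - <<'E'
import numpy as np,cv2
from fit import rimfit
for nm in('scene','side','wrist'):
    F=np.load(nm+'0.npz');X=F['X'];z=X[...,2]
    g=(np.hypot(X[...,0]-.555,X[...,1]-.013)<.115)
    m=g&(z>.0135)&(z<.0205)
    if m.sum()>30:
        r=rimfit(X[m][:,:2],.121,.147,(.553,.013));print(nm,'tray',m.sum(),r.x.round(4),r.fun.round(2),'z',np.median(z[m]).round(4), 'floor',np.nanmedian(z[g&(abs(z)<.01)]).round(4))
    g=(np.hypot(X[...,0]-.555,X[...,1]-.215)<.075)
    m=g&(z>.004)&(z<.0085); print(nm,'standbase',m.sum(), [np.round(v,4) for v in cv2.minAreaRect(X[m][:,:2].astype(np.float32))] if m.sum()>5 else '')
E
```

```text
scene tray 338 [0.5327 0.0098 1.6433] 9.25 z 0.0164 floor 0.0017
scene standbase 153 [array([0.5591, 0.2108]), array([0.0906, 0.0641]), np.float64(2.5392)]
side tray 378 [ 0.5333  0.0118 -1.5001] 7.7 z 0.0155 floor -0.0006
side standbase 444 [array([0.5586, 0.2142]), array([0.0896, 0.0634]), np.float64(3.8922)]
wrist tray 1396 [ 0.5346  0.0096 -1.5007] 1.88 z 0.0174 floor 0.001
wrist standbase 903 [array([0.5608, 0.1855]), array([0.09  , 0.0174]), np.float64(0.2014)]
```

View pics/wrist0.png

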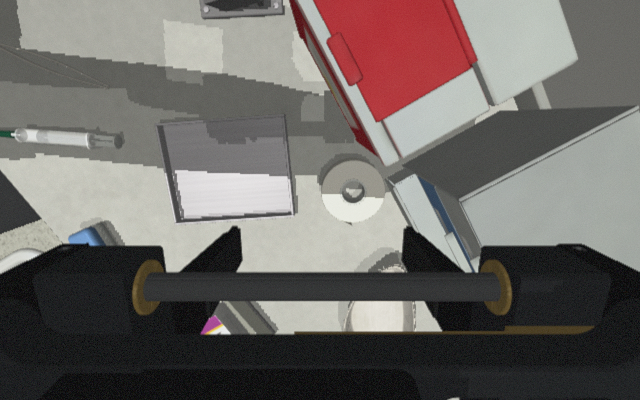

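The tray is centred near (0.534, 0.010), with its long axis about 4° from world x. The carton centre is (0.522, -0.2035), with its width axis at 32.5°. I'll do the close crop of my choice, and write a planner for the tool-frame numbers.

```bash
cat > go.py <<'E'
import numpy as np, json, os
from scipy.spatial.transform import Rotation as R
def tool(yaw,tilt=0,lean=0):
    """tool down with tool y at world angle yaw (deg); then whole tool leaned by tilt (deg) so its back goes towards world angle lean"""
    Z=R.from_euler('z',yaw,degrees=True)*R.from_quat([.7071068,.7071068,0,0])
    a=np.radians(lean);return R.from_rotvec(np.radians(tilt)*np.array([-np.sin(a),np.cos(a),0]))*Z
def load():
    if os.path.exists('cmd.json'):
        s=json.load(open('cmd.json'));return np.array(s['p']),R.from_quat(s['q'])
    return np.array([.65,0,.215]),R.from_quat([.7071068,.7071068,0,0])
def plan(wps,save=True):
    p,r=load()
    for pos,rot in wps:
        t=np.round(r.inv().apply(np.array(pos)-p),4);w=np.round((r.inv()*rot).as_rotvec(),3)
        print('t',t,'w',w)
    if save:
        json.dump(dict(p=(p+r.apply(t)).tolist(),q=(r*R.from_rotvec(w)).as_quat().tolist()),open('cmd.json','w'))
E
python3 - <<'E'
import cv2
im=cv2.imread('pics/scene0.png');cv2.imwrite('pics/crop.png',cv2.resize(im[140:290,215:435],None,fx=3.5,fy=3.5,interpolation=cv2.INTER_CUBIC))
from go import *
t=tool(32.5)
plan([([.522,-.2035,.14],t),([.522,-.2035,.075],t),([.522,-.2035,.041],t),([.522,-.2035,.17],t)],False)
E
```

```text
t [-0.2035 -0.128   0.075 ] w [ 0.     0.    -0.567]
t [-0.2035 -0.128   0.14  ] w [ 0.     0.    -0.567]
t [-0.2035 -0.128   0.174 ] w [ 0.     0.    -0.567]
t [-0.2035 -0.128   0.045 ] w [ 0.     0.    -0.567]
```

View pics/crop.png

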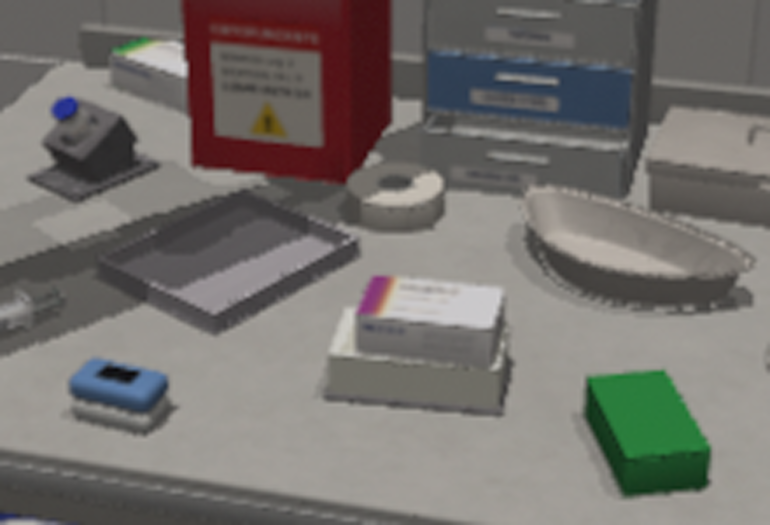

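The crop shows the white/pink carton on the rack at (430,320) in the crop, the blue-capped vial in the leaning stand at (65,110), and the green look-alike apart at (645,430). The choice is confirmed, so I go to the carton.

>>> {"api": "play_rows", "payload": {"commands": [{"tx": -0.1, "ty": -0.064, "tz": 0.02, "wz": -0.28, "gripper": -1}, {"tx": -0.2035, "ty": -0.128, "tz": 0.075, "wz": -0.567, "gripper": -1}, {"tx": -0.2035, "ty": -0.128, "tz": 0.075, "wz": -0.567, "gripper": -1}, {"tx": -0.2035, "ty": -0.128, "tz": 0.075, "wz": -0.567, "gripper": -1}, {"tx": -0.2035, "ty": -0.128, "tz": 0.075, "wz": -0.567, "gripper": -1}, {"tx": -0.2035, "ty": -0.128, "tz": 0.075, "wz": -0.567, "gripper": -1}, {"tx": -0.2035, "ty": -0.128, "tz": 0.11, "wz": -0.567, "gripper": -1}, {"tx": -0.2035, "ty": -0.128, "tz": 0.14, "wz": -0.567, "gripper": -1}, {"tx": -0.2035, "ty": -0.128, "tz": 0.14, "wz": -0.567, "gripper": -1}]}}

```text
validation failed for argument at $.co...
```

>>> {"api": "play_rows", "payload": {"commands": [{"gripper": -1.0, "tx": -0.1, "ty": -0.064, "tz": 0.02, "wx": 0.0, "wy": 0.0, "wz": -0.28}, {"gripper": -1.0, "tx": -0.2035, "ty": -0.128, "tz": 0.075, "wx": 0.0, "wy": 0.0, "wz": -0.567}, {"gripper": -1.0, "tx": -0.2035, "ty": -0.128, "tz": 0.075, "wx": 0.0, "wy": 0.0, "wz": -0.567}, {"gripper": -1.0, "tx": -0.2035, "ty": -0.128, "tz": 0.075, "wx": 0.0, "wy": 0.0, "wz": -0.567}, {"gripper": -1.0, "tx": -0.2035, "ty": -0.128, "tz": 0.075, "wx": 0.0, "wy": 0.0, "wz": -0.567}, {"gripper": -1.0, "tx": -0.2035, "ty": -0.128, "tz": 0.075, "wx": 0.0, "wy": 0.0, "wz": -0.567}, {"gripper": -1.0, "tx": -0.2035, "ty": -0.128, "tz": 0.11, "wx": 0.0, "wy": 0.0, "wz": -0.567}, {"gripper": -1.0, "tx": -0.2035, "ty": -0.128, "tz": 0.14, "wx": 0.0, "wy": 0.0, "wz": -0.567}, {"gripper": -1.0, "tx": -0.2035, "ty": -0.128, "tz": 0.14, "wx": 0.0, "wy": 0.0, "wz": -0.567}]}}

```text
time_s: 1.27
eef_pos: [0.5214, -0.2014, 0.0727]
tool_rot: [0.48, 0.877, 0.0, -0.002]
ft_force: [0.3, 0.7, -0.1]
width: 0.0949
grasp_force: 0.0
```

>>> {"api": "play_rows", "payload": {"commands": [{"gripper": -1.0, "tx": 0.0, "ty": 0.0, "tz": 0.018, "wx": 0.0, "wy": 0.0, "wz": 0.0}, {"gripper": -1.0, "tx": 0.0, "ty": 0.0, "tz": 0.034, "wx": 0.0, "wy": 0.0, "wz": 0.0}, {"gripper": -1.0, "tx": 0.0, "ty": 0.0, "tz": 0.034, "wx": 0.0, "wy": 0.0, "wz": 0.0}, {"gripper": 0.2, "tx": 0.0, "ty": 0.0, "tz": 0.034, "wx": 0.0, "wy": 0.0, "wz": 0.0}, {"gripper": 0.2, "tx": 0.0, "ty": 0.0, "tz": 0.034, "wx": 0.0, "wy": 0.0, "wz": 0.0}, {"gripper": 0.2, "tx": 0.0, "ty": 0.0, "tz": 0.034, "wx": 0.0, "wy": 0.0, "wz": 0.0}, {"gripper": 0.2, "tx": 0.0, "ty": 0.0, "tz": 0.034, "wx": 0.0, "wy": 0.0, "wz": 0.0}], "squeeze": 15.0}}

```text
time_s: 2.15
eef_pos: [0.5221, -0.2037, 0.041]
tool_rot: [0.481, 0.877, -0.0, 0.0]
ft_force: [-0.2, 0.1, 0.7]
width: 0.0606
grasp_force: 0.0
```

>>> {"api": "play_rows", "payload": {"commands": [{"gripper": 0.3, "tx": 0.0, "ty": 0.0, "tz": 0.0, "wx": 0.0, "wy": 0.0, "wz": 0.0}, {"gripper": 0.3, "tx": 0.0, "ty": 0.0, "tz": 0.0, "wx": 0.0, "wy": 0.0, "wz": 0.0}, {"gripper": 0.3, "tx": 0.0, "ty": 0.0, "tz": 0.0, "wx": 0.0, "wy": 0.0, "wz": 0.0}, {"gripper": 0.3, "tx": 0.0, "ty": 0.0, "tz": 0.0, "wx": 0.0, "wy": 0.0, "wz": 0.0}], "squeeze": 15.0}}

```text
time_s: 2.65
eef_pos: [0.5221, -0.2036, 0.0408]
tool_rot: [0.481, 0.877, 0.0, 0.0]
ft_force: [-1.3, -0.7, 2.2]
width: 0.0531
grasp_force: 15.0
```

Run:
```python
from go import *
import json
json.dump(dict(p=[.522,-.2035,.041],q=tool(32.5).as_quat().tolist()),open('cmd.json','w'))
t=tool(94)
plan([([.522,-.2035,.15],tool(32.5)),([.534,.0105,.15],t),([.534,.0105,.03],t),([.534,.0105,.0105],t)])
```

```text
t [ 0.     0.    -0.109] w [0. 0. 0.]
t [ 0.174   0.1251 -0.109 ] w [ 0.     0.    -1.073]
t [0.174  0.1251 0.011 ] w [ 0.     0.    -1.073]
t [0.174  0.1251 0.0305] w [ 0.     0.    -1.073]
```

>>> {"api": "play_rows", "payload": {"commands": [{"gripper": 0.3, "tx": 0.0, "ty": 0.0, "tz": -0.02, "wx": 0.0, "wy": 0.0, "wz": 0.0}, {"gripper": 0.3, "tx": 0.0, "ty": 0.0, "tz": -0.06, "wx": 0.0, "wy": 0.0, "wz": 0.0}, {"gripper": 0.3, "tx": 0.0, "ty": 0.0, "tz": -0.109, "wx": 0.0, "wy": 0.0, "wz": 0.0}, {"gripper": 0.3, "tx": 0.029, "ty": 0.021, "tz": -0.109, "wx": 0.0, "wy": 0.0, "wz": -0.179}, {"gripper": 0.3, "tx": 0.058, "ty": 0.042, "tz": -0.109, "wx": 0.0, "wy": 0.0, "wz": -0.358}, {"gripper": 0.3, "tx": 0.087, "ty": 0.063, "tz": -0.109, "wx": 0.0, "wy": 0.0, "wz": -0.537}, {"gripper": 0.3, "tx": 0.116, "ty": 0.084, "tz": -0.109, "wx": 0.0, "wy": 0.0, "wz": -0.716}, {"gripper": 0.3, "tx": 0.145, "ty": 0.105, "tz": -0.109, "wx": 0.0, "wy": 0.0, "wz": -0.895}, {"gripper": 0.3, "tx": 0.174, "ty": 0.125, "tz": -0.109, "wx": 0.0, "wy": 0.0, "wz": -1.073}, {"gripper": 0.3, "tx": 0.174, "ty": 0.125, "tz": -0.109, "wx": 0.0, "wy": 0.0, "wz": -1.073}, {"gripper": 0.3, "tx": 0.174, "ty": 0.125, "tz": -0.109, "wx": 0.0, "wy": 0.0, "wz": -1.073}, {"gripper": 0.3, "tx": 0.174, "ty": 0.125, "tz": -0.07, "wx": 0.0, "wy": 0.0, "wz": -1.073}, {"gripper": 0.3, "tx": 0.174, "ty": 0.125, "tz": -0.03, "wx": 0.0, "wy": 0.0, "wz": -1.073}, {"gripper": 0.3, "tx": 0.174, "ty": 0.125, "tz": 0.005, "wx": 0.0, "wy": 0.0, "wz": -1.073}, {"gripper": 0.3, "tx": 0.174, "ty": 0.125, "tz": 0.012, "wx": 0.0, "wy": 0.0, "wz": -1.073}, {"gripper": 0.3, "tx": 0.174, "ty": 0.125, "tz": 0.012, "wx": 0.0, "wy": 0.0, "wz": -1.073}]}}

```text
time_s: 4.65
eef_pos: [0.5343, 0.0097, 0.0292]
tool_rot: [-0.034, 0.999, -0.0, 0.0]
ft_force: [0.1, 0.2, -0.1]
width: 0.053
grasp_force: 15.0
```

Run:
```python
from h import *
for n in("scene","side"):
    p,d,X=cam(n); np.savez(f'{n}1.npz',p=p,X=X); cv2.imwrite(f'pics/{n}1.png',p[:,:,::-1])
a=cv2.imread('pics/scene1.png')[150:290,180:440];b=cv2.imread('pics/side1.png')[150:290,260:520]
cv2.imwrite('pics/both1.png',cv2.resize(np.hstack([a,b]),(780,210)) if 0 else np.vstack([cv2.resize(a,(557,300),interpolation=2),cv2.resize(b,(557,300),interpolation=2)]))
print(get_obs())
```

```text
{'time_s': 4.75, 'qpos': array([-8.17495461e-02,  6.23332180e-02,  2.04918356e+00, -6.72267716e-05,
        1.02693144e+00, -1.72095689e+00]), 'qvel': array([ 0.00585818, -0.00638264, -0.00510455,  0.00157297, -0.00333976,
       -0.00019057]), 'joint_efforts': array([-7.70079042e-02, -3.29329598e+01, -3.00944245e+01, -4.35143849e-02,
        9.68458573e-02,  1.73685421e-03]), 'eef_pos': array([0.53550419, 0.00988773, 0.03061016]), 'tool_rot': array([-3.42161351e-02,  9.99413220e-01, -2.10496027e-04,  1.55833095e-03]), 'ft_force': array([-0.22916308, -0.27017674, -0.3643822 ]), 'ft_torque': array([ 0.1272591 , -0.04494951,  0.03029445]), 'grasp_force': 14.999874383211136, 'width': 0.0529225547253357}
```

View pics/both1.png

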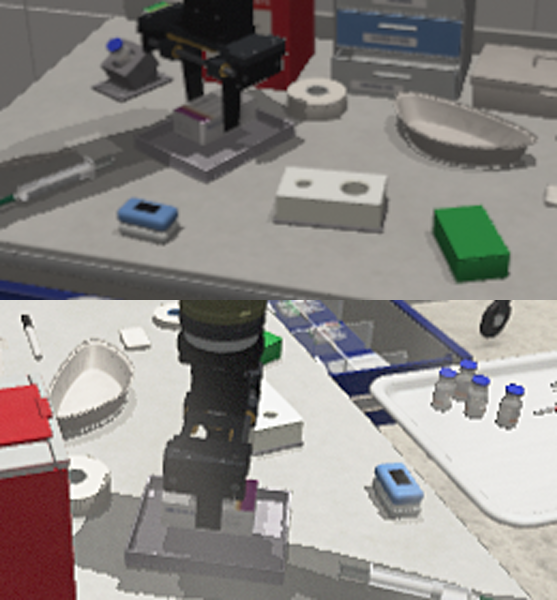

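The carton hangs level over the tray. With the rack bared, the wide well is its far right end, at (353,187) in the upper crop. Lower, release, rise.

>>> {"api": "play_rows", "payload": {"commands": [{"gripper": 0.3, "tx": 0.0, "ty": 0.0, "tz": 0.01, "wx": 0.0, "wy": 0.0, "wz": 0.0}, {"gripper": 0.3, "tx": 0.0, "ty": 0.0, "tz": 0.016, "wx": 0.0, "wy": 0.0, "wz": 0.0}, {"gripper": 0.3, "tx": 0.0, "ty": 0.0, "tz": 0.019, "wx": 0.0, "wy": 0.0, "wz": 0.0}, {"gripper": 0.3, "tx": 0.0, "ty": 0.0, "tz": 0.019, "wx": 0.0, "wy": 0.0, "wz": 0.0}, {"gripper": 0.3, "tx": 0.0, "ty": 0.0, "tz": 0.019, "wx": 0.0, "wy": 0.0, "wz": 0.0}]}}

```text
time_s: 5.38
eef_pos: [0.534, 0.0104, 0.0098]
tool_rot: [-0.035, 0.999, 0.0, -0.0]
ft_force: [-0.3, 0.4, 1.9]
width: 0.0531
grasp_force: 15.0
```

>>> {"api": "play_rows", "payload": {"commands": [{"gripper": -0.5, "tx": 0.0, "ty": 0.0, "tz": 0.0, "wx": 0.0, "wy": 0.0, "wz": 0.0}, {"gripper": -0.5, "tx": 0.0, "ty": 0.0, "tz": 0.0, "wx": 0.0, "wy": 0.0, "wz": 0.0}, {"gripper": -0.5, "tx": 0.0, "ty": 0.0, "tz": 0.0, "wx": 0.0, "wy": 0.0, "wz": 0.0}, {"gripper": -0.5, "tx": 0.0, "ty": 0.0, "tz": -0.02, "wx": 0.0, "wy": 0.0, "wz": 0.0}, {"gripper": -0.5, "tx": 0.0, "ty": 0.0, "tz": -0.07, "wx": 0.0, "wy": 0.0, "wz": 0.0}, {"gripper": -0.5, "tx": 0.0, "ty": 0.0, "tz": -0.13, "wx": 0.0, "wy": 0.0, "wz": 0.0}, {"gripper": -0.5, "tx": 0.0, "ty": 0.0, "tz": -0.15, "wx": 0.0, "wy": 0.0, "wz": 0.0}, {"gripper": -0.5, "tx": 0.0, "ty": 0.0, "tz": -0.15, "wx": 0.0, "wy": 0.0, "wz": 0.0}]}}

```text
time_s: 6.38
eef_pos: [0.535, 0.0103, 0.1612]
tool_rot: [-0.035, 0.999, -0.0, 0.002]
ft_force: [0.4, 0.5, -1.2]
width: 0.0712
grasp_force: 0.0
```

Run:
```python
from go import *
import json
q=(tool(32.5)*R.from_rotvec([0,0,-1.073])).as_quat()
p=np.array([.522,-.2035,.041])+tool(32.5).apply([.174,.125,.012])+[0,0,-.019+.15]
print(p);json.dump(dict(p=p.tolist(),q=q.tolist()),open('cmd.json','w'))
F=np.load('scene1.npz');X=F['X'];z=X[...,2]
from fit import rimfit
import cv2
g=(np.hypot(X[...,0]-.52,X[...,1]+.2)<.08)
m=g&(abs(z-.034)<.004);print([np.round(v,4) for v in cv2.minAreaRect(X[m][:,:2].astype(np.float32))],m.sum(),np.median(z[m]))
c,s=np.cos(np.radians(34)),np.sin(np.radians(34))
w=np.array([.52,-.196])+ -.024*np.array([-s,c]);print('wide guess',w)
plan([([w[0],w[1],.16],R.from_quat(q))])
```

```text
[0.5339338  0.01041256 0.16      ]
[array([ 0.5204, -0.1966]), array([0.0663, 0.111 ]), np.float64(36.1196)] 675 0.033851705718143554
wide guess [ 0.53342063 -0.2158969 ]
t [ 0.0162 -0.2257  0.    ] w [0. 0. 0.]
```

>>> {"api": "play_rows", "payload": {"commands": [{"gripper": -0.5, "tx": 0.004, "ty": -0.05, "tz": 0.0, "wx": 0.0, "wy": 0.0, "wz": 0.0}, {"gripper": -0.5, "tx": 0.008, "ty": -0.11, "tz": 0.0, "wx": 0.0, "wy": 0.0, "wz": 0.0}, {"gripper": -0.5, "tx": 0.012, "ty": -0.17, "tz": 0.0, "wx": 0.0, "wy": 0.0, "wz": 0.0}, {"gripper": -0.5, "tx": 0.0162, "ty": -0.2257, "tz": 0.0, "wx": 0.0, "wy": 0.0, "wz": 0.0}, {"gripper": -0.5, "tx": 0.0162, "ty": -0.2257, "tz": 0.0, "wx": 0.0, "wy": 0.0, "wz": 0.0}, {"gripper": -0.5, "tx": 0.0162, "ty": -0.2257, "tz": 0.0, "wx": 0.0, "wy": 0.0, "wz": 0.0}, {"gripper": -0.5, "tx": 0.0162, "ty": -0.2257, "tz": 0.0, "wx": 0.0, "wy": 0.0, "wz": 0.0}]}}

```text
time_s: 7.25
eef_pos: [0.533, -0.2143, 0.1584]
tool_rot: [-0.035, 0.999, 0.001, -0.001]
ft_force: [-0.2, 0.2, 0.0]
width: 0.0713
grasp_force: 0.0
```

Run:
```python
from h import *
from scipy.optimize import least_squares
print(get_obs()['eef_pos'])
p,d,X=cam('wrist'); np.savez('wrist2.npz',p=p,X=X); cv2.imwrite('pics/wrist2.png',p[:,:,::-1])
for n in('scene','side'):
    P,D,Y=cam(n);np.savez(n+'2.npz',p=P,X=Y);
    z=Y[...,2];m=(np.hypot(Y[...,0]-.534,Y[...,1]-.01)<.06)&(z>.028)&(z<.037)
    print(n,'carton',m.sum(),[np.round(v,4) for v in cv2.minAreaRect(Y[m][:,:2].astype(np.float32))],np.median(z[m]))
z=X[...,2];g=np.hypot(X[...,0]-.52,X[...,1]+.2)<.08
m=g&(abs(z-.034)<.003);print('rack',m.sum(),[np.round(v,4) for v in cv2.minAreaRect(X[m][:,:2].astype(np.float32))],np.median(z[m]))
def circ(m):
    q=X[m][:,:2].astype(np.float32);c,r=cv2.minEnclosingCircle(q);print(m.sum(),np.round(c,4),r)
for c,rad in(((.5334,-.2159),.022),((.503,-.170),.014)):
    circ((np.hypot(X[...,0]-c[0],X[...,1]-c[1])<rad)&(z<.030)&(z>.0))
    circ((np.hypot(X[...,0]-c[0],X[...,1]-c[1])<rad)&(z<.013)&(z>.005))
```

```text
[ 0.53298167 -0.21428407  0.15835588]
scene carton 386 [array([0.5345, 0.0115]), array([0.0915, 0.0561]), np.float64(4.3105)] 0.03228282704672736
side carton 697 [array([0.535 , 0.0128]), array([0.0886, 0.0551]), np.float64(3.8045)] 0.030645483022841313
rack 6020 [array([ 0.5211, -0.1984]), array([0.0606, 0.1102]), np.float64(34.9103)] 0.03392207738965791
633 [ 0.5351 -0.2181] 0.01465141586959362
486 [ 0.5359 -0.218 ] 0.014176977798342705
202 [ 0.5045 -0.1717] 0.007880013436079025
137 [ 0.5043 -0.1716] 0.0076942830346524715
```

View pics/wrist2.png

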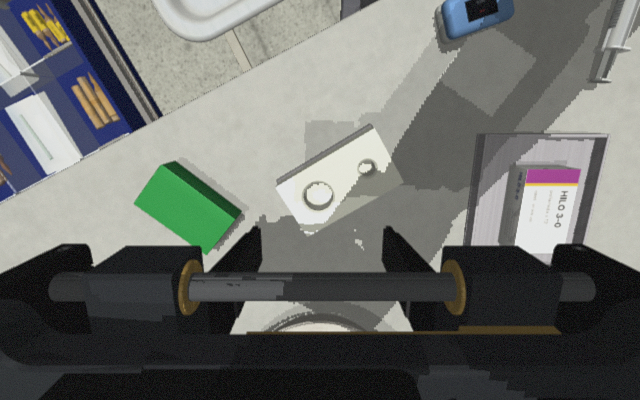

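The carton lies face up in the middle of the tray. The wide well is at (318,195), world about (0.535, -0.218); the rack fit gives the same. Now over to the vial with the tool tilted along its axis.

Run:
```python
from go import *
r=tool(93,-28.65,3)
a=-r.apply([0,0,1]);print('axis',a,'tooly',r.apply([0,1,0]),'toolx',r.apply([1,0,0]))
cap=np.array([.5353,.2105,.0687]);A=cap+.06*a;print(A,'foot',cap-.053*a)
plan([(A+[0,0,.04],r),(A,r)])
F=np.load('wrist2.npz');X=F['X'];z=X[...,2]
m=(z>.029)&(z<.037)&(abs(X[...,0]-.515)<.02)&(abs(X[...,1]-.01)<.05)
x=X[m];k=np.round(x[:,0],3);print('wrist carton y centre',[( b,((x[k==b,1].min()+x[k==b,1].max())/2).round(4),np.ptp(x[k==b,1]).round(4)) for b in np.unique(k)[::6]],np.median(z[m]))
```

```text
axis [-0.47880078 -0.02509289  0.8775649 ] tooly [-5.23359562e-02  9.98629535e-01  6.07153217e-17] toolx [-0.87636223 -0.0459282  -0.47945786]
[0.50657195 0.20899443 0.12135389] foot [0.56067644 0.21182992 0.02218906]
t [-0.0027  0.4257 -0.0014] w [ 0.004 -0.5    0.017]
t [-0.0027  0.4257  0.0386] w [ 0.004 -0.5    0.017]
wrist carton y centre [(np.float64(0.495), np.float64(0.0057), np.float64(0.0481)), (np.float64(0.501), np.float64(0.0076), np.float64(0.052)), (np.float64(0.507), np.float64(0.0075), np.float64(0.0507)), (np.float64(0.513), np.float64(0.0074), np.float64(0.0508)), (np.float64(0.519), np.float64(0.0085), np.float64(0.0517)), (np.float64(0.525), np.float64(0.0088), np.float64(0.0521)), (np.float64(0.531), np.float64(0.0092), np.float64(0.051))] 0.032789556732697234
```

>>> {"api": "play_rows", "payload": {"commands": [{"gripper": -0.5, "tx": 0.0, "ty": 0.06, "tz": 0.0, "wx": 0.0, "wy": -0.05, "wz": 0.0}, {"gripper": -0.5, "tx": 0.0, "ty": 0.12, "tz": 0.0, "wx": 0.001, "wy": -0.12, "wz": 0.004}, {"gripper": -0.5, "tx": -0.001, "ty": 0.18, "tz": 0.0, "wx": 0.002, "wy": -0.2, "wz": 0.008}, {"gripper": -0.5, "tx": -0.002, "ty": 0.24, "tz": 0.0, "wx": 0.002, "wy": -0.3, "wz": 0.01}, {"gripper": -0.5, "tx": -0.002, "ty": 0.3, "tz": 0.0, "wx": 0.003, "wy": -0.4, "wz": 0.014}, {"gripper": -0.5, "tx": -0.0027, "ty": 0.36, "tz": -0.0014, "wx": 0.004, "wy": -0.5, "wz": 0.017}, {"gripper": -0.5, "tx": -0.0027, "ty": 0.4257, "tz": -0.0014, "wx": 0.004, "wy": -0.5, "wz": 0.017}, {"gripper": -0.5, "tx": -0.0027, "ty": 0.4257, "tz": 0.0186, "wx": 0.004, "wy": -0.5, "wz": 0.017}, {"gripper": -0.5, "tx": -0.0027, "ty": 0.4257, "tz": 0.0386, "wx": 0.004, "wy": -0.5, "wz": 0.017}, {"gripper": -0.5, "tx": -0.0027, "ty": 0.4257, "tz": 0.0386, "wx": 0.004, "wy": -0.5, "wz": 0.017}, {"gripper": -0.5, "tx": -0.0027, "ty": 0.4257, "tz": 0.0386, "wx": 0.004, "wy": -0.5, "wz": 0.017}, {"gripper": -0.5, "tx": -0.0027, "ty": 0.4257, "tz": 0.0386, "wx": 0.004, "wy": -0.5, "wz": 0.017}]}}

```text
time_s: 8.9
eef_pos: [0.5075, 0.209, 0.1226]
tool_rot: [-0.025, 0.968, 0.007, 0.248]
ft_force: [-0.2, 0.2, -0.4]
width: 0.0714
grasp_force: 0.0
```

Run:
```python
from h import *
o=get_obs();print(o['eef_pos'],o['tool_rot'])
p,d,X=cam('wrist'); np.savez('wrist3.npz',p=p,X=X); cv2.imwrite('pics/wrist3.png',p[:,:,::-1])
r=R.from_quat(o['tool_rot']);Y=(X-o['eef_pos'])@r.as_matrix()  # tool coords
hsv=cv2.cvtColor(p,cv2.COLOR_RGB2HSV)
m=(hsv[...,0]>105)&(hsv[...,0]<130)&(hsv[...,1]>150)&(np.hypot(Y[...,0],Y[...,1])<.03)&(Y[...,2]>.03)&(Y[...,2]<.1)
y=Y[m];print('cap tool',m.sum(),np.median(y,0).round(4),y.min(0).round(4),y.max(0).round(4),'world',np.median(X[m],0).round(4))
c,rr=cv2.minEnclosingCircle(y[:,:2].astype(np.float32));print('circ',c,rr)
# sloping face & cap plane normals
def plane(mm,t):
    q=Y[mm];q=q[np.isfinite(q).all(1)];c=np.median(q,0)
    for _ in range(3):
        q0=q-c;n=np.linalg.svd(q0,full_matrices=False)[2][2];e=q0@n;k=abs(e)<max(.0008,2*np.median(abs(e)));q=q[k];c=q.mean(0)
    print(t,len(q),'n',(n*np.sign(n[2])).round(3),'c',c.round(4))
plane(m,'cap')
rad=np.hypot(Y[...,0]-c[0],Y[...,1]-c[1])
f=(rad>.015)&(abs(Y[...,0]-c[0])<.025)&(abs(Y[...,1]-c[1])<.025)&(Y[...,2]>.08)&(Y[...,2]<.1)
print(np.percentile(Y[...,2][f],[5,50,95]) if f.sum() else 'none');plane(f,'face')
q=Y[f][:,:2].astype(np.float32);print([np.round(v,4) for v in cv2.minAreaRect(q)])
```

```text
[0.50749239 0.20902717 0.12260912] [-0.02481118  0.9683191   0.00690962  0.24838434]
cap tool 579 [ 0.0028 -0.0017  0.0595] [-0.0078 -0.0127  0.0569] [0.0134 0.0084 0.0616] world [0.5338 0.2084 0.0691]
circ (0.002825103234499693, -0.0017646616324782372) 0.010972716845571995
cap 453 n [-0.016  0.016  1.   ] c [ 0.0028 -0.0021  0.0595]
[0.08775764 0.08893672 0.09126364]
face 1450 n [-0.003 -0.001  1.   ] c [ 0.0032 -0.0017  0.0889]
[array([ 0.0018, -0.0018]), array([0.0479, 0.05  ]), np.float64(0.054)]
```

View pics/wrist3.png

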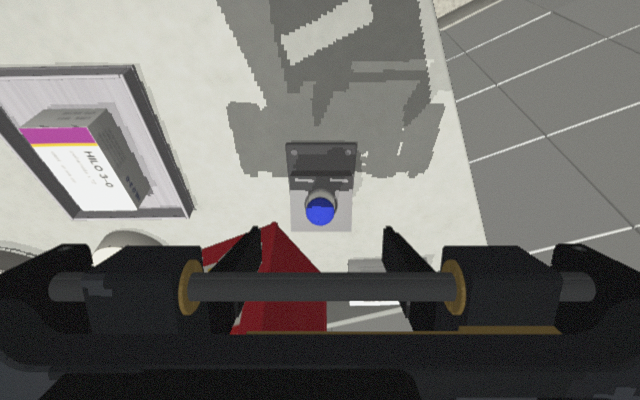

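The wrist view has the vial cap at (320,212) between the fingers, with the tool axis square to the block's face (normal within 0.2°). Advance about 84 mm and grip.

>>> {"api": "play_rows", "payload": {"commands": [{"gripper": 0.0, "tx": 0.002, "ty": -0.001, "tz": 0.01, "wx": 0.0, "wy": 0.0, "wz": 0.0}, {"gripper": 0.0, "tx": 0.002, "ty": -0.001, "tz": 0.03, "wx": 0.0, "wy": 0.0, "wz": 0.0}, {"gripper": 0.0, "tx": 0.002, "ty": -0.001, "tz": 0.05, "wx": 0.0, "wy": 0.0, "wz": 0.0}, {"gripper": 0.0, "tx": 0.002, "ty": -0.001, "tz": 0.07, "wx": 0.0, "wy": 0.0, "wz": 0.0}, {"gripper": 0.0, "tx": 0.002, "ty": -0.001, "tz": 0.08, "wx": 0.0, "wy": 0.0, "wz": 0.0}, {"gripper": 0.0, "tx": 0.002, "ty": -0.001, "tz": 0.084, "wx": 0.0, "wy": 0.0, "wz": 0.0}, {"gripper": 0.0, "tx": 0.002, "ty": -0.001, "tz": 0.084, "wx": 0.0, "wy": 0.0, "wz": 0.0}, {"gripper": 0.0, "tx": 0.002, "ty": -0.001, "tz": 0.084, "wx": 0.0, "wy": 0.0, "wz": 0.0}]}}

```text
time_s: 9.95
eef_pos: [0.5455, 0.2102, 0.0472]
tool_rot: [-0.025, 0.968, 0.007, 0.248]
ft_force: [-0.1, 0.8, -0.3]
width: 0.0475
grasp_force: 0.0
```

>>> {"api": "play_rows", "payload": {"commands": [{"gripper": 0.7, "tx": 0.0, "ty": 0.0, "tz": 0.0, "wx": 0.0, "wy": 0.0, "wz": 0.0}, {"gripper": 0.7, "tx": 0.0, "ty": 0.0, "tz": 0.0, "wx": 0.0, "wy": 0.0, "wz": 0.0}, {"gripper": 0.7, "tx": 0.0, "ty": 0.0, "tz": 0.0, "wx": 0.0, "wy": 0.0, "wz": 0.0}, {"gripper": 0.7, "tx": 0.0, "ty": 0.0, "tz": 0.0, "wx": 0.0, "wy": 0.0, "wz": 0.0}, {"gripper": 0.7, "tx": 0.0, "ty": 0.0, "tz": 0.0, "wx": 0.0, "wy": 0.0, "wz": 0.0}, {"gripper": 0.7, "tx": 0.0, "ty": 0.0, "tz": 0.0, "wx": 0.0, "wy": 0.0, "wz": 0.0}], "squeeze": 15.0}}

```text
time_s: 10.7
eef_pos: [0.5453, 0.2101, 0.0466]
tool_rot: [-0.025, 0.969, 0.007, 0.247]
ft_force: [-0.1, -0.0, 1.5]
width: 0.0237
grasp_force: 15.0
```

>>> {"api": "play_rows", "payload": {"commands": [{"gripper": 0.7, "tx": 0.0, "ty": 0.0, "tz": -0.01, "wx": 0.0, "wy": 0.0, "wz": 0.0}, {"gripper": 0.7, "tx": 0.0, "ty": 0.0, "tz": -0.03, "wx": 0.0, "wy": 0.0, "wz": 0.0}, {"gripper": 0.7, "tx": 0.0, "ty": 0.0, "tz": -0.06, "wx": 0.0, "wy": 0.0, "wz": 0.0}, {"gripper": 0.7, "tx": 0.0, "ty": 0.0, "tz": -0.09, "wx": 0.0, "wy": 0.0, "wz": 0.0}, {"gripper": 0.7, "tx": 0.0, "ty": 0.0, "tz": -0.09, "wx": 0.0, "wy": 0.0, "wz": 0.0}]}}

```text
time_s: 11.32
eef_pos: [0.5028, 0.2084, 0.1284]
tool_rot: [-0.025, 0.968, 0.008, 0.25]
ft_force: [-0.1, -0.2, 0.7]
width: 0.024
grasp_force: 15.0
```

Run:
```python
from h import *
from go import load,plan,tool
o=get_obs();print(o['eef_pos'],o['width'],o['grasp_force'])
ims=[]
for n in('scene','side','wrist'):
    p,d,X=cam(n);np.savez(n+'4.npz',p=p,X=X)
    o=get_obs();c=calibration(n)
    if n!='wrist':
        T=np.linalg.inv(np.array(c['pose']));q=T[:3,:3]@o['eef_pos']+T[:3,3];f=200/np.tan(np.radians(c['fovy'])/2)
        u=int(c['cx']-f*q[0]/q[2]);v=int(c['cy']+f*q[1]/q[2]);print(n,u,v)
        ims.append(cv2.resize(p[max(v-35,0):v+35,u-35:u+35],(400,400),interpolation=2))
cv2.imwrite('pics/held.png',np.hstack(ims)[:,:,::-1])
```

```text
[0.50282866 0.20835883 0.1283875 ] 0.023971449167457252 14.997850041399943
scene 221 154
side 356 278
```

View pics/held.png

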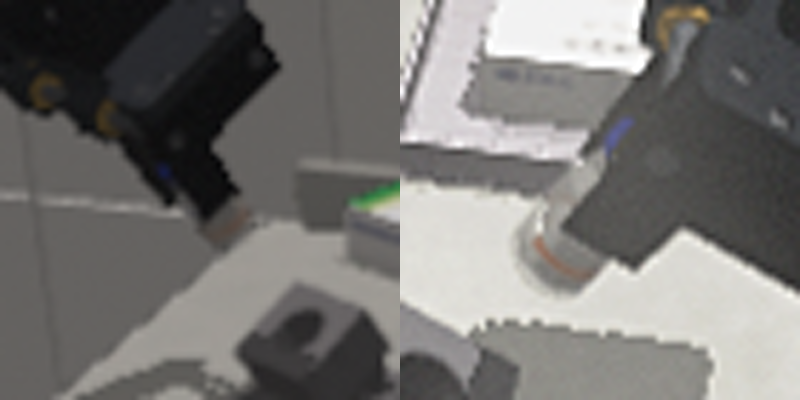

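The vial is out of the stand, but it seems off-centre across the pads. I'll measure it in tool coordinates from all three clouds.

Run:
```python
from h import *
o=get_obs();print(o['eef_pos'])
r=R.from_quat(o['tool_rot'])
out=[]
for n in('scene','side','wrist'):
    p,d,X=cam(n); Y=(X-o['eef_pos'])@r.as_matrix()
    hsv=cv2.cvtColor(p,cv2.COLOR_RGB2HSV)
    g=(np.hypot(Y[...,0],Y[...,1])<.035)&(Y[...,2]>-.04)&(Y[...,2]<.04)
    blue=g&(hsv[...,0]>105)&(hsv[...,0]<130)&(hsv[...,1]>110)
    vi=g&(Y[...,2]>.002)&(Y[...,2]<.028)
    for t,m in(('blue',blue),('body',vi)):
        y=Y[m]
        if len(y)>3:print(n,t,len(y),'med',np.median(y,0).round(4),'min',np.percentile(y,3,axis=0).round(4),'max',np.percentile(y,97,axis=0).round(4))
    from scipy.optimize import least_squares
    y=Y[vi]
    if len(y)>20:
        s=least_squares(lambda s:np.hypot(y[:,0]-s[0],y[:,1]-s[1])-.0125,[0,0],loss='soft_l1',f_scale=.001);print(n,'axis xy',s.x.round(4),s.cost)
    # silhouettes by z-slice
    if n=='wrist': 
        v,u=np.nonzero(g&(Y[...,2]<.03)); print('wrist rows',v.min() if len(v) else '',len(v)); cv2.imwrite('pics/w5.png',p[120:330,180:460,::-1])
```

```text
[0.50160416 0.20744088 0.12425977]
scene blue 5 med [ 0.0101  0.0012 -0.0255] min [ 0.0062 -0.0163 -0.0342] max [ 0.0134  0.0078 -0.0213]
scene body 66 med [ 0.0029 -0.008   0.0158] min [-0.0117 -0.0113  0.0036] max [0.011  0.0031 0.0267]
scene axis xy [-0.0019  0.0024] 4.5010846982123256e-05
side body 184 med [-0.0055  0.0119  0.0154] min [-0.0131  0.0014  0.0034] max [0.0076 0.0145 0.0266]
side axis xy [-0.0007  0.0014] 3.66372257600497e-05
wrist blue 993 med [ 0.0031 -0.001  -0.0247] min [-0.003  -0.0113 -0.0259] max [ 0.0103  0.0093 -0.0227]
wrist body 404 med [ 0.0098 -0.0004  0.0128] min [ 0.0036 -0.0118  0.0027] max [0.0114 0.0105 0.0257]
wrist axis xy [-0.0013 -0.0007] 1.3213598097778173e-05
wrist rows 216 3267
```

View pics/w5.png

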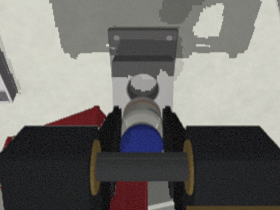

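Measured in the hand, the vial axis is centred in the pads (tool x about -1 mm, y about 0), not tilted, with its foot 28 mm beyond the TCP. Plan the carry to above the well.

Run:
```python
from go import *
p,r=load();p=p+r.apply([.002,-.001,-.006]);print(p)
json.dump(dict(p=p.tolist(),q=r.as_quat().tolist()),open('cmd.json','w'))
t=tool(93);m=(r*R.from_rotvec((r.inv()*t).as_rotvec()*.5))
plan([([.51,.19,.16],m),([.52,.12,.16],t),([.534,-.05,.16],t),([.534,-.2172,.16],t),([.534,-.2172,.085],t)])
```

```text
[0.50201709 0.20775249 0.12570627]
t [-0.0226 -0.0181 -0.0267] w [ 0.    0.25 -0.  ]
t [-0.0282 -0.0886 -0.0237] w [ 0.   0.5 -0. ]
t [-0.0327 -0.2591 -0.0213] w [ 0.   0.5 -0. ]
t [-0.0251 -0.426  -0.0255] w [ 0.   0.5 -0. ]
t [ 0.0109 -0.4261  0.0403] w [ 0.   0.5 -0. ]
```

>>> {"api": "play_rows", "payload": {"commands": [{"gripper": 0.7, "tx": -0.011, "ty": -0.009, "tz": -0.013, "wx": 0.0, "wy": 0.12, "wz": 0.0}, {"gripper": 0.7, "tx": -0.0226, "ty": -0.0181, "tz": -0.0267, "wx": 0.0, "wy": 0.25, "wz": 0.0}, {"gripper": 0.7, "tx": -0.025, "ty": -0.055, "tz": -0.025, "wx": 0.0, "wy": 0.38, "wz": 0.0}, {"gripper": 0.7, "tx": -0.0282, "ty": -0.09, "tz": -0.0237, "wx": 0.0, "wy": 0.5, "wz": 0.0}, {"gripper": 0.7, "tx": -0.03, "ty": -0.145, "tz": -0.023, "wx": 0.0, "wy": 0.5, "wz": 0.0}, {"gripper": 0.7, "tx": -0.032, "ty": -0.2, "tz": -0.022, "wx": 0.0, "wy": 0.5, "wz": 0.0}, {"gripper": 0.7, "tx": -0.0327, "ty": -0.26, "tz": -0.0213, "wx": 0.0, "wy": 0.5, "wz": 0.0}, {"gripper": 0.7, "tx": -0.03, "ty": -0.32, "tz": -0.023, "wx": 0.0, "wy": 0.5, "wz": 0.0}, {"gripper": 0.7, "tx": -0.028, "ty": -0.38, "tz": -0.024, "wx": 0.0, "wy": 0.5, "wz": 0.0}, {"gripper": 0.7, "tx": -0.0251, "ty": -0.426, "tz": -0.0255, "wx": 0.0, "wy": 0.5, "wz": 0.0}, {"gripper": 0.7, "tx": -0.0251, "ty": -0.426, "tz": -0.0255, "wx": 0.0, "wy": 0.5, "wz": 0.0}, {"gripper": 0.7, "tx": -0.01, "ty": -0.426, "tz": 0.002, "wx": 0.0, "wy": 0.5, "wz": 0.0}, {"gripper": 0.7, "tx": 0.003, "ty": -0.4261, "tz": 0.026, "wx": 0.0, "wy": 0.5, "wz": 0.0}, {"gripper": 0.7, "tx": 0.0109, "ty": -0.4261, "tz": 0.0403, "wx": 0.0, "wy": 0.5, "wz": 0.0}, {"gripper": 0.7, "tx": 0.0109, "ty": -0.4261, "tz": 0.0403, "wx": 0.0, "wy": 0.5, "wz": 0.0}, {"gripper": 0.7, "tx": 0.0109, "ty": -0.4261, "tz": 0.0403, "wx": 0.0, "wy": 0.5, "wz": 0.0}, {"gripper": 0.7, "tx": 0.0109, "ty": -0.4261, "tz": 0.0403, "wx": 0.0, "wy": 0.5, "wz": 0.0}]}}

```text
time_s: 13.75
eef_pos: [0.5349, -0.2176, 0.0861]
tool_rot: [-0.026, 1.0, -0.0, 0.001]
ft_force: [0.3, -0.3, -0.6]
width: 0.0234
grasp_force: 15.0
```

Run:
```python
from h import *
from scipy.optimize import least_squares
for n in('scene','side','wrist'):
    o=get_obs();e=o['eef_pos']
    if n=='scene':print(e,o['tool_rot'],o['width'])
    p,d,X=cam(n);np.savez(n+'6.npz',p=p,X=X,e=e);z=X[...,2];rad=np.hypot(X[...,0]-e[0],X[...,1]-e[1])
    b=(rad<.03)&(z>e[2]-.026)&(z<e[2]-.003)
    y=X[b]
    if len(y)>20:
        s=least_squares(lambda s:np.hypot(y[:,0]-s[0],y[:,1]-s[1])-.0125,e[:2],loss='soft_l1',f_scale=.001);print(n,'vial',len(y),s.x.round(4),'minz',np.percentile(X[(rad<.02)&(z>.045)][:,2],1).round(4))
    g=np.hypot(X[...,0]-.521,X[...,1]+.1975)<.075
    m=g&(abs(z-.034)<.003);print(n,'rack',m.sum(),[np.round(v,4) for v in cv2.minAreaRect(X[m][:,:2].astype(np.float32))])
cv2.imwrite('pics/w6.png',cv2.resize(p[100:330,180:460,::-1],None,fx=2,fy=2))
```

```text
[ 0.53489308 -0.21762241  0.08611778] [-2.60375817e-02  9.99660291e-01 -4.31036783e-04  1.07737882e-03] 0.023387271837156547
scene vial 101 [ 0.5369 -0.2156] minz 0.0598
scene rack 648 [array([ 0.5199, -0.197 ]), array([0.0649, 0.1105]), np.float64(33.8735)]
side vial 77 [ 0.5357 -0.216 ] minz 0.0579
side rack 356 [array([ 0.5199, -0.1945]), array([0.0613, 0.113 ]), np.float64(35.1076)]
wrist vial 369 [ 0.5363 -0.2181] minz 0.0628
wrist rack 8516 [array([ 0.5212, -0.1984]), array([0.0609, 0.1103]), np.float64(34.8584)]
```

View pics/w6.png

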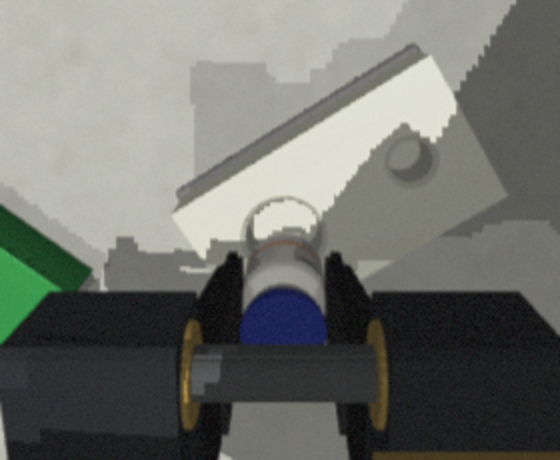

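The wrist view shows the vial over the wide well at (285,220), and comparing within each camera they agree to about 1–2 mm. I shift x by -1 mm and descend partway to feel the forces.

>>> {"api": "play_rows", "payload": {"commands": [{"gripper": 0.7, "tx": 0.001, "ty": 0.0, "tz": 0.0, "wx": 0.0, "wy": 0.0, "wz": 0.0}, {"gripper": 0.7, "tx": 0.001, "ty": 0.0, "tz": 0.01, "wx": 0.0, "wy": 0.0, "wz": 0.0}, {"gripper": 0.7, "tx": 0.001, "ty": 0.0, "tz": 0.018, "wx": 0.0, "wy": 0.0, "wz": 0.0}, {"gripper": 0.7, "tx": 0.001, "ty": 0.0, "tz": 0.024, "wx": 0.0, "wy": 0.0, "wz": 0.0}, {"gripper": 0.7, "tx": 0.001, "ty": 0.0, "tz": 0.028, "wx": 0.0, "wy": 0.0, "wz": 0.0}, {"gripper": 0.7, "tx": 0.001, "ty": 0.0, "tz": 0.032, "wx": 0.0, "wy": 0.0, "wz": 0.0}, {"gripper": 0.7, "tx": 0.001, "ty": 0.0, "tz": 0.032, "wx": 0.0, "wy": 0.0, "wz": 0.0}]}}

```text
time_s: 14.78
eef_pos: [0.5328, -0.2172, 0.0523]
tool_rot: [-0.026, 1.0, 0.0, -0.0]
ft_force: [-0.5, -0.6, 0.1]
width: 0.024
grasp_force: 15.0
```

>>> {"api": "play_rows", "payload": {"commands": [{"gripper": 0.7, "tx": 0.0, "ty": 0.0, "tz": 0.004, "wx": 0.0, "wy": 0.0, "wz": 0.0}, {"gripper": 0.7, "tx": 0.0, "ty": 0.0, "tz": 0.008, "wx": 0.0, "wy": 0.0, "wz": 0.0}, {"gripper": 0.7, "tx": 0.0, "ty": 0.0, "tz": 0.012, "wx": 0.0, "wy": 0.0, "wz": 0.0}, {"gripper": 0.7, "tx": 0.0, "ty": 0.0, "tz": 0.014, "wx": 0.0, "wy": 0.0, "wz": 0.0}, {"gripper": 0.7, "tx": 0.0, "ty": 0.0, "tz": 0.014, "wx": 0.0, "wy": 0.0, "wz": 0.0}, {"gripper": 0.7, "tx": 0.0, "ty": 0.0, "tz": 0.014, "wx": 0.0, "wy": 0.0, "wz": 0.0}]}}

```text
time_s: 15.52
eef_pos: [0.5331, -0.2174, 0.0388]
tool_rot: [-0.026, 1.0, 0.0, 0.0]
ft_force: [0.2, 0.6, -0.7]
width: 0.0239
grasp_force: 15.0
```

Not touching yet; I'll lower in 1 mm steps until there is contact.

>>> {"api": "play_rows", "payload": {"commands": [{"gripper": 0.7, "tx": 0.0, "ty": 0.0, "tz": 0.001, "wx": 0.0, "wy": 0.0, "wz": 0.0}, {"gripper": 0.7, "tx": 0.0, "ty": 0.0, "tz": 0.0015, "wx": 0.0, "wy": 0.0, "wz": 0.0}, {"gripper": 0.7, "tx": 0.0, "ty": 0.0, "tz": 0.0015, "wx": 0.0, "wy": 0.0, "wz": 0.0}, {"gripper": 0.7, "tx": 0.0, "ty": 0.0, "tz": 0.0015, "wx": 0.0, "wy": 0.0, "wz": 0.0}]}}

```text
time_s: 16.02
eef_pos: [0.5333, -0.2174, 0.0376]
tool_rot: [-0.026, 1.0, 0.0, 0.0]
ft_force: [0.8, 0.8, 3.1]
width: 0.0239
grasp_force: 15.0
```

>>> {"api": "play_rows", "payload": {"commands": [{"gripper": 0.7, "tx": 0.0, "ty": 0.0, "tz": 0.0008, "wx": 0.0, "wy": 0.0, "wz": 0.0}, {"gripper": 0.7, "tx": 0.0, "ty": 0.0, "tz": 0.0008, "wx": 0.0, "wy": 0.0, "wz": 0.0}, {"gripper": 0.7, "tx": 0.0, "ty": 0.0, "tz": 0.0008, "wx": 0.0, "wy": 0.0, "wz": 0.0}]}}

```text
time_s: 16.4
eef_pos: [0.5337, -0.2174, 0.0375]
tool_rot: [-0.026, 1.0, 0.0, 0.001]
ft_force: [0.3, 1.4, 5.8]
width: 0.0237
grasp_force: 15.0
```

The tool stopped at 37.5 mm and the force is rising, so the foot is on the well floor at 10 mm. Open gently and rise.

>>> {"api": "play_rows", "payload": {"commands": [{"gripper": 0.0, "tx": 0.0, "ty": 0.0, "tz": 0.0, "wx": 0.0, "wy": 0.0, "wz": 0.0}, {"gripper": 0.0, "tx": 0.0, "ty": 0.0, "tz": 0.0, "wx": 0.0, "wy": 0.0, "wz": 0.0}, {"gripper": 0.0, "tx": 0.0, "ty": 0.0, "tz": 0.0, "wx": 0.0, "wy": 0.0, "wz": 0.0}, {"gripper": 0.0, "tx": 0.0, "ty": 0.0, "tz": 0.0, "wx": 0.0, "wy": 0.0, "wz": 0.0}, {"gripper": 0.0, "tx": 0.0, "ty": 0.0, "tz": -0.02, "wx": 0.0, "wy": 0.0, "wz": 0.0}, {"gripper": 0.0, "tx": 0.0, "ty": 0.0, "tz": -0.06, "wx": 0.0, "wy": 0.0, "wz": 0.0}, {"gripper": 0.0, "tx": 0.0, "ty": 0.0, "tz": -0.12, "wx": 0.0, "wy": 0.0, "wz": 0.0}, {"gripper": 0.0, "tx": 0.0, "ty": 0.0, "tz": -0.15, "wx": 0.0, "wy": 0.0, "wz": 0.0}, {"gripper": 0.0, "tx": 0.0, "ty": 0.0, "tz": -0.15, "wx": 0.0, "wy": 0.0, "wz": 0.0}, {"gripper": 0.0, "tx": 0.0, "ty": 0.0, "tz": -0.15, "wx": 0.0, "wy": 0.0, "wz": 0.0}]}}

```text
time_s: 17.65
eef_pos: [0.5324, -0.2171, 0.1857]
tool_rot: [-0.026, 1.0, 0.0, -0.0]
ft_force: [0.2, 0.9, -0.4]
width: 0.0478
grasp_force: 0.0
```

Run:
```python
from h import *
for n in('wrist','side','scene'):
    p,d,X=cam(n);z=X[...,2];hsv=cv2.cvtColor(p,cv2.COLOR_RGB2HSV)
    m=(hsv[...,0]>105)&(hsv[...,0]<130)&(hsv[...,1]>130)&(np.hypot(X[...,0]-.535,X[...,1]+.2175)<.03)&(z>.04)
    if m.sum()>3:print(n,'cap',m.sum(),np.median(X[m],0).round(4),np.percentile(z[m],[5,95]).round(4))
    for t,c in(('dish',(.72,-.2)),('tape',(.69,0))):
        a=np.load(n+'0.npz')['X'] 
        if n!='wrist':
            g=lambda Y:(np.hypot(Y[...,0]-c[0],Y[...,1]-c[1])<.12)&(Y[...,2]>.015)&(Y[...,2]<.04)
            print(t,np.nanmean(a[g(a)],0).round(3),np.nanmean(X[g(X)],0).round(3))
```

```text
wrist cap 396 [ 0.5339 -0.2182  0.0624] [0.0611 0.2529]
side cap 38 [ 0.5344 -0.2136  0.0601] [0.0586 0.3495]
dish [ 0.732 -0.218  0.025] [ 0.732 -0.217  0.024]
tape [ 0.662 -0.014  0.022] [ 0.653 -0.012  0.023]
scene cap 37 [ 0.534  -0.2192  0.0619] [0.0605 0.0639]
dish [ 0.754 -0.19   0.026] [ 0.754 -0.19   0.026]
tape [0.697 0.003 0.026] [0.692 0.003 0.026]
```

The cap top is at 62–63 mm, as expected for an upright vial on the well floor, and the bystanders haven't moved. Handing in.

```bash
python3 -c "
from rig import *
print(sign_off())"
```

```text
the job is handed in; nothing more can be done
None
```

The carton lies flat, same face up, in the middle of the tray; the vial stands upright on the floor of the wide well, the dish and tape were left alone, and the job was handed in at about 18 s of the 51 s allowed.

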